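# Feel for the empty cells of a flap-covered crate and stand the glue bottles in them

### The arm

A 6-joint arm with a two-finger parallel gripper is mounted at the origin on the work surface; the furniture and walls round the work are solid. World frame = base frame: x ahead of the robot, y to its left, z up, the work surface at z = 0. Lengths are in m, angles in rad, forces in N, time in s.
With the tool pointing down it reaches from about 0.325 to 0.775 m from the base axis. Payload 9.3 kg.
Tool frame: the origin (TCP) lies at the very end of the fingers, on their centre line; the grasp point (between the pads) lies 19 mm behind it; z points along the fingers, y is the line along which they close (so a half turn about z gives the same grasp; the last joint's range is limited). The gripper opens to 85 mm and grips with 20 to 120 N. Pads are 22 mm wide; open, the fingers measure 114 mm over their backs; the gripper's body (76 mm by 85 mm) begins 54 mm behind the grasp point. The pads swing forward as they close: fully open they stand 13 mm farther back than shut.
Start: joints at [0.997, 0.259, 0.021, 1.334, 0, 1.418], TCP at [0.225, 0.502, 0.231] pointing down, gripper open.
Joint ranges: [-3.04, 3.04], [-0.91, 1.82], [-1.04, 1.36], [-1.92, 1.95], [-1.52, 1.45], [-3.14, 3.14]. Speed limits (rad/s): [2.22, 2.22, 2.79, 3.14, 3.14, 3.14].

### API

Orientations are given as a rotation vector (axis times angle).
In Python, from cell import arm, viewer gives the robot as it stands.
- The arm moves only by the tool carry_out, never from a script. Its argument "rows" is text: rows parted by semicolons, each of 6 numbers parted by spaces: the shift along the tool's x, y, z in cm, then the turn, a rotation vector about the tool's x, y, z in rad. In form: tx ty tz ax ay az; .... A call has 1 to 10 rows; each row is the pose to reach, as a shift and turn from the pose commanded when the call began, along the tool's axes at that moment; what a row does not reach only later rows make up. A row lasts 1/10 s, in which the tool goes at most 50 mm and 8.59 degrees, less where a joint would pass 70% of its speed; a pose out of reach is approached as far as the arm can. A call with a gripper value outside its range is refused whole. "fingers" is the closure, from -1 (fully open) to 1 (shut), set as the call begins (left out, the last holds). The fingers move at their own pace and stop on an object; "force" is the grip in N (left out, the last holds). Time passes only in rows, so rows that repeat a pose let the fingers close. It gives the time, the measured TCP pose, the force, the opening and the grip force at its end, in the units of the state.
- arm.state(): the state, without advancing time (a new reading comes with each control period).
- viewer.snapshot(name): name is "side" or "top" or "wrist"; returns the picture (420x560x3 uint8, red, green, blue); there is no depth.
- viewer.camera_info(name): a dict with "K" (3x3 intrinsics, pixels), "world_from_camera" (4x4, takes a point from camera to world coordinates); the wrist camera has in their place "hand_eye" (4x4, takes a point from camera to tool coordinates, whose origin is the TCP and whose axes are the flange's). Camera axes: x right, y up, looking along -z (the intrinsics and any distortion apply to the point x, -y, -z); pixel columns grow to the right and rows downward; lengths in m; the calibration is good to about 2 mm. A picture is of the moment at which its call begins: read the wrist's pose just before it. camera_info takes no time and is no camera call.
- arm.close_job(): hands the job in; it is judged then, once.
The state is a dict: "clock": time; "joint_positions": joint angles; "qvel": joint speeds; "effort": joint torques, N m; "ee_pos": TCP position; "ee_rot": TCP orientation; "ft_force": force on the tool from outside, world axes, zero at the start; "ft_torque": the same for the moment, N m; "grip_width": finger opening in m; "grip_force": force on a finger pad.
Only numpy, scipy, OpenCV 4.12 (cv2) and the standard library are available. Lean on these libraries where they do the work, as an engineer would, in place of code of your own. Each camera call takes 0.05 s, during which the arm holds its last target. There are 200 camera calls.

### The job

The flat wooden crate has five cells in a row, each hidden under a pair of sprung metal flaps; three cells already hold a short tin just under the flaps and two are empty. Press on the flaps to feel which cells are empty, then push the two glue bottles down through the flaps into the empty cells, one in each, so that they stand upright on the crate's floor. Don't tip the bottles over, and leave the small carton and the roll of tape where they are.

Things in the scene. Friction and masses are not known exactly. Their poses are not given: they have to be found in the camera images.
- crate: low plywood crate fixed to the bench, 84 mm (its x) by 350 mm (its y, the row of cells), 50 mm high, steel handles sticking out 17 mm at both ends; origin at the centre of its underside, z up. Five cells along y, 66 mm apart, with square openings 56 x 56 mm; their floor is 14 mm above the underside, so a bottle in one sticks out 84 mm: hold it at least 42 mm above its underside to keep the fingers clear
- cell_0 (a point): centre of the opening of cell 0 (0 at the crate's -y end, 4 at its +y end), level with the crate's top; axes as the crate's. Two aluminium half flaps, hinged on its -y and +y sides, close it 2 mm below the top. Over an empty cell they give way under 3 N, swing right down and spring back; over a tin they give at most 2 mm, then stop hard. All look alike
- cell_1 (a point): centre of the opening of cell 1 (0 at the crate's -y end, 4 at its +y end), level with the crate's top; axes as the crate's. Two aluminium half flaps, hinged on its -y and +y sides, close it 2 mm below the top. Over an empty cell they give way under 3 N, swing right down and spring back; over a tin they give at most 2 mm, then stop hard. All look alike
- cell_2 (a point): centre of the opening of cell 2 (0 at the crate's -y end, 4 at its +y end), level with the crate's top; axes as the crate's. Two aluminium half flaps, hinged on its -y and +y sides, close it 2 mm below the top. Over an empty cell they give way under 3 N, swing right down and spring back; over a tin they give at most 2 mm, then stop hard. All look alike
- cell_3 (a point): centre of the opening of cell 3 (0 at the crate's -y end, 4 at its +y end), level with the crate's top; axes as the crate's. Two aluminium half flaps, hinged on its -y and +y sides, close it 2 mm below the top. Over an empty cell they give way under 3 N, swing right down and spring back; over a tin they give at most 2 mm, then stop hard. All look alike
- cell_4 (a point): centre of the opening of cell 4 (0 at the crate's -y end, 4 at its +y end), level with the crate's top; axes as the crate's. Two aluminium half flaps, hinged on its -y and +y sides, close it 2 mm below the top. Over an empty cell they give way under 3 N, swing right down and spring back; over a tin they give at most 2 mm, then stop hard. All look alike
- glue_bottle_a: white squeeze glue bottle, 120 mm tall: round body 43 mm across up to 62 mm high, sloping shoulder up to 82 mm, then an orange nozzle cap; origin at the centre of its underside, z up; 0.1 to 0.2 kg; stands loose on the bench to the right of the crate
- glue_bottle_b: white squeeze glue bottle, 120 mm tall: round body 43 mm across up to 62 mm high, sloping shoulder up to 82 mm, then an orange nozzle cap; origin at the centre of its underside, z up; 0.1 to 0.2 kg; stands loose on the bench to the right of the crate
- carton: small white and brown carton, 90 x 60 x 38 mm, lying between the bottles, a bystander; origin at the centre of its underside
- tape_roll: roll of masking tape lying flat, 105 mm across, 25 mm high, a bystander; origin at the centre of its underside
Not all that is in view belongs to the job. What is shaped like the glue_bottle_b but green or pink is not meant.

How it is judged:
At the end, for the whole second after the job is handed in: both glue bottles stand released and at rest in cells of the crate: underside within 6 mm of the cell floor (less than 20 mm above the crate's underside), within 20 mm of the crate's long centre line, leaning less than 0.12 rad (x of glue_bottle_a in the frame of crate between -0.02 and 0.02 m and y of glue_bottle_a in the frame of crate between -0.155 and 0.155 m and z of each of glue_bottle_a, glue_bottle_b in the frame of crate below 0.02 m and angle between each of glue_bottle_a, glue_bottle_b's own z axis and vertical below 0.12 rad and linear speed of each of glue_bottle_a, glue_bottle_b below 0.02 m/s and x of glue_bottle_b in the frame of crate between -0.02 and 0.02 m and y of glue_bottle_b in the frame of crate between -0.155 and 0.155 m); the robot touches nothing.
It fails at once if a glue bottle is tipped over (more than 0.8 rad from upright) (angle between any of glue_bottle_a, glue_bottle_b's own z axis and vertical above 0.8 rad).
It fails at once if the carton or the tape roll is shoved more than 30 mm (distance of any of carton, tape_roll from where it was at the start of the episode above 0.03 m).
It also fails if it takes over 72 s, if anything falls off the work surface, if the arm or the gripper's body presses on something with over 40 N, if the wrist force passes 120 N, or if a joint passes its speed limit or range.

## Working session

There is one attempt and no reset: what is moved stays moved. The work goes in short steps, Python scripts to look and compute and a tool call to move; the robot and the scene stay as the last step left them, time stands still between calls to the robot, and variables do not carry over. Pictures are saved under pics/ and viewed, at most 10 in all, crops included, and the job is handed in when it is done.

Besides the shell and the picture viewer there is one more tool, called as a command line: name --argument value ..., lists and objects as JSON in quotes. carry_out: Moves the arm, as the interface text tells. Its arguments: {"type":"object","properties":{"rows":{"type":"string"},"fingers":{"type":"number"},"force":{"type":"number"}},"required":["rows"]}

```bash
mkdir -p pics; ls; python3 - <<'E'
from cell import arm, viewer
import cv2,numpy as np
s=arm.state();print(s['clock'],s['ee_pos'],s['ee_rot'],s['ft_force'],s['grip_width'])
for n in('top','side'):
    im=viewer.snapshot(n);cv2.imwrite(f'pics/{n}0.png',im[:,:,::-1]);c=viewer.camera_info(n);print({k:np.round(v,4).tolist() if not isinstance(v,str) else v for k,v in c.items()})
print({k:np.round(v,4).tolist() for k,v in viewer.camera_info('wrist').items()})
E
```

```text
pics
0.0 [0.22452576 0.50176687 0.23064849] [-6.56015500e-01 -3.07184198e+00  2.00699666e-03] [-0.16445297  0.04383646  0.31647572] 0.08522713259947223
{'K': [[534.0859, 0.0, 286.494], [0.0, 534.0859, 208.2255], [0.0, 0.0, 1.0]], 'world_from_camera': [[0.0132, 0.9973, -0.0719, 0.3075], [-0.9999, 0.013, -0.0025, -0.0959], [-0.0016, 0.0719, 0.9974, 1.7912], [0.0, 0.0, 0.0, 1.0]]}
{'K': [[500.5433, 0.0, 284.5803], [0.0, 500.5433, 207.1741], [0.0, 0.0, 1.0]], 'world_from_camera': [[0.9546, 0.2025, -0.2185, 0.1014], [-0.2972, 0.5961, -0.7459, -1.1379], [-0.0208, 0.777, 0.6292, 0.9302], [0.0, 0.0, 0.0, 1.0]]}
{'K': [[336.5459, 0.0, 279.0729], [0.0, 336.5459, 213.2702], [0.0, 0.0, 1.0]], 'hand_eye': [[-0.0013, 0.9618, 0.2736, 0.0702], [1.0, 0.0014, -0.0001, -0.0004], [-0.0004, 0.2736, -0.9619, -0.1434], [0.0, 0.0, 0.0, 1.0]]}
```

View pics/top0.png

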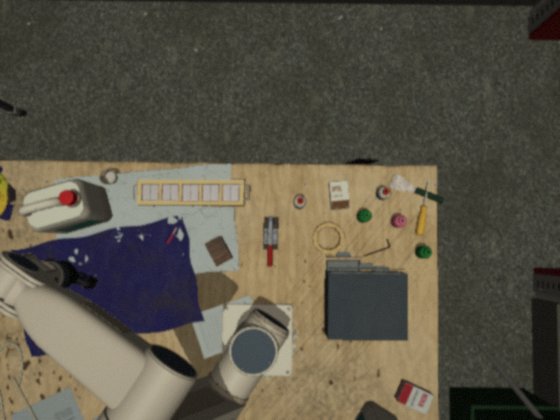

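View pics/side0.png

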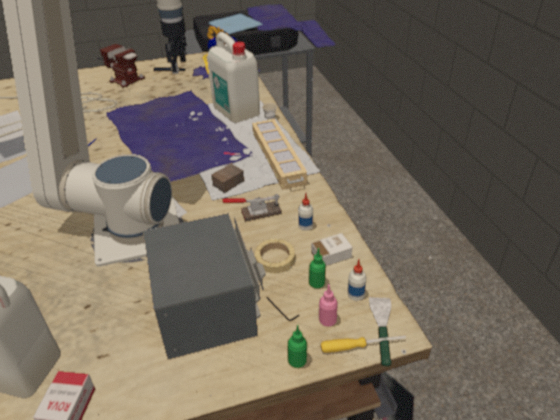

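The top view shows the crate at (138–245, 192). Candidates for the bottles: white (300,201), white (384,192), green (364,215), pink (399,220) and green (424,252). The two white ones match the description. The carton is at (339,194) and the tape at (327,237). Next is a close crop.

```bash
cat > h.py <<'E'
from cell import arm, viewer
import cv2,numpy as np
from scipy.spatial.transform import Rotation as R
def ray(n,u,v):
    c=viewer.camera_info(n);K=np.array(c['K']);T=np.array(c['world_from_camera'])
    d=np.linalg.inv(K)@[u,v,1];d=T[:3,:3]@[d[0],-d[1],-d[2]];return T[:3,3],d
def atz(n,u,v,z):
    o,d=ray(n,u,v);return o+d*(z-o[2])/d[2]
def proj(n,p):
    c=viewer.camera_info(n);K=np.array(c['K']);T=np.array(c['world_from_camera'])
    q=T[:3,:3].T@(np.array(p)-T[:3,3]);q=K@[q[0],-q[1],-q[2]];return q[:2]/q[2]
E
python3 - <<'E'
from h import *
t=cv2.imread('pics/top0.png');s=cv2.imread('pics/side0.png')
a=cv2.resize(t[165:225,125:265],None,fx=5.7,fy=5,interpolation=cv2.INTER_CUBIC)[:,:798]
b=cv2.resize(t[175:215,280:400],None,fx=6.65,fy=6.65,interpolation=cv2.INTER_CUBIC)[:,:798]
cv2.imwrite('pics/c.png',np.vstack([a,b]))
for u,v in((300,201),(384,192)):print(atz('top',u,v,.1))
for u,v in((306,228),(357,297)):print(atz('side',u,v,.0))
for u,v in((138,192),(245,192)):print(atz('top',u,v,.05))
E
```

```text
[ 0.45294375 -0.1341913   0.1       ]
[ 0.48515514 -0.40102582  0.1       ]
[ 0.4538182  -0.14307627  0.        ]
[ 4.87539457e-01 -4.19450019e-01 -1.11022302e-16]
[0.47992154 0.39587285 0.05      ]
[0.48448406 0.04518472 0.05      ]
```

View pics/c.png

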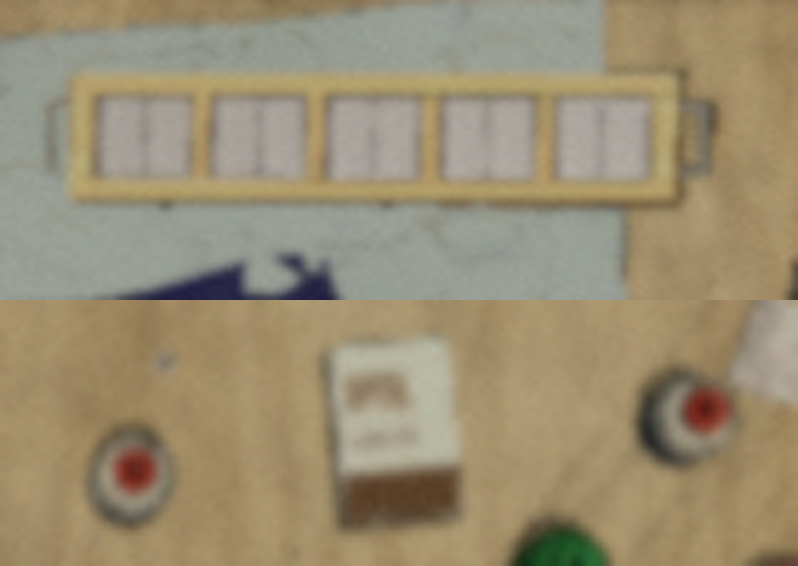

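Both white bottles with red-orange caps stand upright: caps at crop (134,470) and (705,410). The seam centres of the five flaps are at crop (146…602, 138).

```bash
python3 - <<'E'
from h import *
for x in(146,260,375,489,602):print('cell',atz('top',125+(x+.5)/5.7-.5,165+138.5/5-.5,.048).round(4))
for x,y in((134,170),(705,110)):print('bot',atz('top',280+(x+.5)/6.65-.5,175+(y+.5)/6.65-.5,.12).round(4))
s=arm.state();M=R.from_rotvec(s['ee_rot']).as_matrix();print(M.round(4))
E
```

```text
cell [0.48   0.3564 0.048 ]
cell [0.4808 0.2907 0.048 ]
cell [0.4817 0.2245 0.048 ]
cell [0.4826 0.1589 0.048 ]
cell [0.4834 0.0939 0.048 ]
bot [ 0.4539 -0.1328  0.12  ]
bot [ 0.4859 -0.4024  0.12  ]
[[-9.128e-01  4.085e-01 -6.000e-04]
 [ 4.085e-01  9.128e-01 -1.000e-03]
 [ 2.000e-04 -1.100e-03 -1.000e+00]]
```

```bash
cat >> h.py <<'E'
RT=R.from_matrix(np.array([[-1,0,0],[0,1,0],[0,0,-1.]]))
def go(x,y,z):
    s=arm.state();r=R.from_rotvec(s['ee_rot'])
    d=r.inv().apply(np.array([x,y,z])-s['ee_pos'])*100
    print('shift cm',d.round(2),'turn',(r.inv()*RT).as_rotvec().round(4),'clock',round(s['clock'],2),'F',np.round(s['ft_force'],2))
E
python3 -c "
from h import *
go(.4834,.0939,.16)"
```

```text
shift cm [-40.29 -26.65   7.1 ] turn [-1.100e-03 -4.000e-04 -4.208e-01] clock 0.1 F [ 0.48  0.71 -0.71]
```

carry_out --rows "-4 -2.7 0 0 0 -0.04; -8 -5.3 1 0 0 -0.08; -12 -8 2 0 0 -0.13; -16 -10.7 3 0 0 -0.17; -20 -13.3 4 0 0 -0.21; -24 -16 5 0 0 -0.25; -28 -18.6 6 0 0 -0.30; -32 -21.3 7 0 0 -0.34; -36.2 -24 7.1 0 0 -0.38; -40.3 -26.6 7.1 -0.001 0 -0.421" --fingers 1 --force 40

```text
clock: 1.1
ee_pos: [0.4843, 0.0926, 0.1598]
ee_rot: [0.003, -3.141, -0.002]
ft_force: [0.8, 0.9, 0.0]
grip_width: 0.0002
grip_force: 0.0
```

carry_out --rows "0 0 0 0 0 0; 0 0 0 0 0 0; 0 0 0 0 0 0"

```text
clock: 1.4
ee_pos: [0.4832, 0.0951, 0.1601]
ee_rot: [0.0, -3.141, -0.002]
ft_force: [-0.3, -0.5, 0.5]
grip_width: -0.0001
grip_force: 0.0
```

```bash
python3 - <<'E'
from h import *
s=arm.state();print(s['ee_pos'],s['grip_width'])
im=viewer.snapshot('wrist');cv2.imwrite('pics/w1.png',im[:,:,::-1])
go(.4834,.0939,.055)
E
```

```text
[0.48323573 0.09509434 0.16007396] -0.00011662940581248175
shift cm [-0.03 -0.17 10.52] turn [ 0.0011 -0.0003  0.0011] clock 1.45 F [ 0.63 -0.28 -0.17]
```

View pics/w1.png

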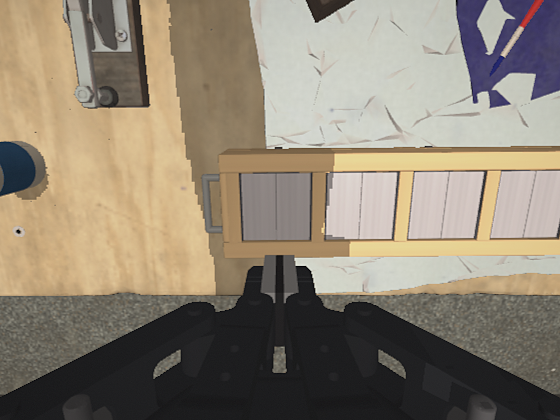

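The wrist view shows the end cell's flap pair spanning (240,172)–(312,241), with seams at (276,206), (360,206) and (443,205). I'll use it to check the position.

```bash
cat >> h.py <<'E'
def watz(u,v,z,pos,rot):
    c=viewer.camera_info('wrist');K=np.array(c['K']);H=np.array(c['hand_eye']);r=R.from_rotvec(rot)
    d=np.linalg.inv(K)@[u,v,1];d=r.apply(H[:3,:3]@[d[0],-d[1],-d[2]]);o=r.apply(H[:3,3])+pos
    return (o+d*(z-o[2])/d[2]).round(4)
E
python3 - <<'E'
from h import *
s=arm.state()
for u,v in((276,206),(360,205.5),(443,205)):print(watz(u,v,.049,s['ee_pos'],s['ee_rot']))
for u in(240,312):print(watz(u,172,.05,s['ee_pos'],s['ee_rot']),watz(u,241,.05,s['ee_pos'],s['ee_rot']))
E
```

```text
[0.4794 0.0931 0.049 ]
[0.4791 0.1588 0.049 ]
[0.4787 0.2237 0.049 ]
[0.4525 0.066  0.05  ] [0.5081 0.0642 0.05  ]
[0.4526 0.1205 0.05  ] [0.5082 0.1219 0.05  ]
```

carry_out --rows "0 -0.1 3 0 0 0; 0 -0.1 6 0 0 0; 0 -0.1 9 0 0 0; 0 -0.1 10.5 0 0 0; 0 -0.1 10.5 0 0 0; 0 -0.1 10.5 0 0 0"

```text
clock: 2.05
ee_pos: [0.4837, 0.0946, 0.0559]
ee_rot: [-0.003, 3.141, 0.002]
ft_force: [1.1, 0.0, 0.5]
grip_width: 0.0001
grip_force: 0.0
```

carry_out --rows "0 0 0.3 0 0 0; 0 0 0.6 0 0 0; 0 0 0.9 0 0 0; 0 0 1.1 0 0 0; 0 0 1.1 0 0 0; 0 0 1.1 0 0 0"

```text
clock: 2.65
ee_pos: [0.4844, 0.0939, 0.0461]
ee_rot: [-0.0, 3.139, 0.002]
ft_force: [-6.1, 1.0, 22.0]
grip_width: -0.0
grip_force: 10.5
```

Tin here: 22 N at z = 0.046. Next cell.

carry_out --rows "0 0 -2 0 0 0; 0.1 3.3 -2 0 0 0; 0.1 6.5 -2 0 0 0; 0.1 6.5 -1.2 0 0 0; 0.1 6.5 -0.8 0 0 0; 0.1 6.5 -0.4 0 0 0; 0.1 6.5 0 0 0 0; 0.1 6.5 0 0 0 0; 0.1 6.5 0 0 0 0"

```text
clock: 3.55
ee_pos: [0.4828, 0.1581, 0.0459]
ee_rot: [0.001, 3.14, 0.002]
ft_force: [-8.0, -0.1, 23.6]
grip_width: -0.0
grip_force: 11.6
```

carry_out --rows "0 0 -2 0 0 0; 0.1 3.3 -2 0 0 0; 0.1 6.6 -2 0 0 0; 0.1 6.6 -1.2 0 0 0; 0.1 6.6 -0.8 0 0 0; 0.1 6.6 -0.4 0 0 0; 0.1 6.6 0 0 0 0; 0.1 6.6 0 0 0 0; 0.1 6.6 0 0 0 0"

```text
clock: 4.45
ee_pos: [0.4818, 0.2237, 0.046]
ee_rot: [0.002, 3.14, 0.002]
ft_force: [-8.4, -2.1, 22.0]
grip_width: -0.0002
grip_force: 10.9
```

carry_out --rows "0 0 -2 0 0 0; 0.1 3.3 -2 0 0 0; 0.1 6.6 -2 0 0 0; 0.1 6.6 -1.2 0 0 0; 0.1 6.6 -0.8 0 0 0; 0.1 6.6 -0.4 0 0 0; 0.1 6.6 0 0 0 0; 0.1 6.6 0 0 0 0; 0.1 6.6 0 0 0 0"

```text
clock: 5.35
ee_pos: [0.481, 0.2901, 0.0445]
ee_rot: [0.001, 3.142, 0.001]
ft_force: [-0.5, 0.3, 1.2]
grip_width: -0.0001
grip_force: 0.3
```

carry_out --rows "0 0 -2 0 0 0; 0.1 3.3 -2 0 0 0; 0.1 6.6 -2 0 0 0; 0.1 6.6 -1.2 0 0 0; 0.1 6.6 -0.8 0 0 0; 0.1 6.6 -0.4 0 0 0; 0.1 6.6 0 0 0 0; 0.1 6.6 0 0 0 0; 0.1 6.6 0 0 0 0"

```text
clock: 6.25
ee_pos: [0.48, 0.3562, 0.0446]
ee_rot: [0.001, 3.141, 0.001]
ft_force: [-0.4, 0.2, 0.6]
grip_width: -0.0001
grip_force: 0.3
```

Empty cells are at y ≈ 0.2905 and y ≈ 0.356 (about 1 N at z = 0.0445). I'll lift and check their centres with the wrist camera.

carry_out --rows "0 0 -3 0 0 0; 0 -1 -7 0 0 0; 0 -2.5 -11 0 0 0; 0 -3 -12 0 0 0; 0 -3 -12 0 0 0; 0 -3 -12 0 0 0; 0 -3 -12 0 0 0"

```text
clock: 6.95
ee_pos: [0.4792, 0.3265, 0.1629]
ee_rot: [0.001, -3.139, 0.0]
ft_force: [0.7, 0.2, -0.5]
grip_width: -0.0004
grip_force: 0.0
```

```bash
python3 - <<'E'
from h import *
s=arm.state();print(s['ee_pos'],s['ee_rot'])
np.savez('w2.npz',p=s['ee_pos'],r=s['ee_rot'])
im=viewer.snapshot('wrist');cv2.imwrite('pics/w2.png',im[:,:,::-1])
go(.4859,-.4024,.2)
E
```

```text
[0.47918081 0.32654175 0.16286543] [ 5.34535412e-04 -3.13949890e+00  8.14575281e-05]
shift cm [ -0.62 -72.9   -3.71] turn [-0.0001 -0.0022  0.0005] clock 7.0 F [-0.22 -0.11  0.29]
```

View pics/w2.png

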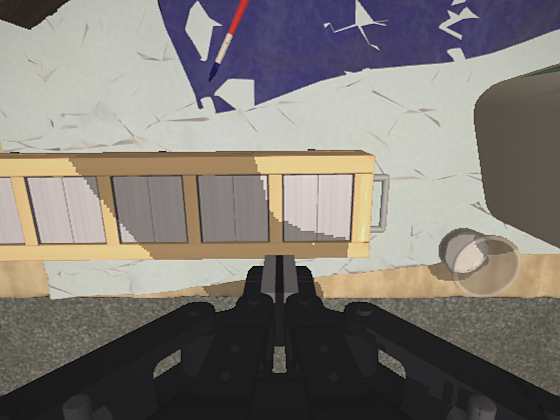

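Empty cells in the image are centred at (317,208) and (234,208). Next I move to the far white bottle.

```bash
python3 - <<'E'
from h import *
d=np.load('w2.npz')
for u,v in((317.2,208),(234,208.3),(318,208),(235,208.5)):print(watz(u,v,.049,d['p'],d['r']))
E
```

```text
[0.4776 0.3567 0.049 ]
[0.4778 0.2908 0.049 ]
[0.4776 0.3573 0.049 ]
[0.4779 0.2916 0.049 ]
```

carry_out --rows "0 -4 -2 0 0 0; 0 -8 -4 0 0 0; 0 -12 -5 0 0 0; 0 -16 -5 0 0 0; 0 -20 -5 0 0 0; 0 -24 -5 0 0 0; 0 -28 -5 0 0 0; 0 -32 -5 0 0 0; 0 -36 -5 0 0 0; 0 -40 -5 0 0 0" --fingers -1

```text
clock: 8.0
ee_pos: [0.4795, -0.0747, 0.2131]
ee_rot: [0.001, -3.14, -0.002]
ft_force: [0.3, 0.4, 0.5]
grip_width: 0.0851
grip_force: 0.0
```

carry_out --rows "0 -4 0 0 0 0; 0 -8 0 0 0 0; 0 -12 0 0 0 0; 0 -16 0 0 0 0; 0 -20 0 0 0 0; 0 -24 0 0 0 0; 0 -28 0 0 0 0; 0 -32 0 0 0 0; 0 -32 0 0 0 0; 0 -32 0 0 0 0"

```text
clock: 9.0
ee_pos: [0.4797, -0.3938, 0.2119]
ee_rot: [-0.002, -3.14, -0.005]
ft_force: [0.1, 0.4, -0.4]
grip_width: 0.0852
grip_force: 0.0
```

```bash
python3 - <<'E'
from h import *
s=arm.state();print(s['ee_pos'],s['ee_rot'],s['grip_width'])
np.savez('w3.npz',p=s['ee_pos'],r=s['ee_rot'])
im=viewer.snapshot('wrist');cv2.imwrite('pics/w3.png',im[:,:,::-1])
E
```

```text
[ 0.47967541 -0.39382188  0.21194308] [-1.60572667e-03 -3.13989252e+00 -5.12635502e-03] 0.08524453018183759
```

View pics/w3.png

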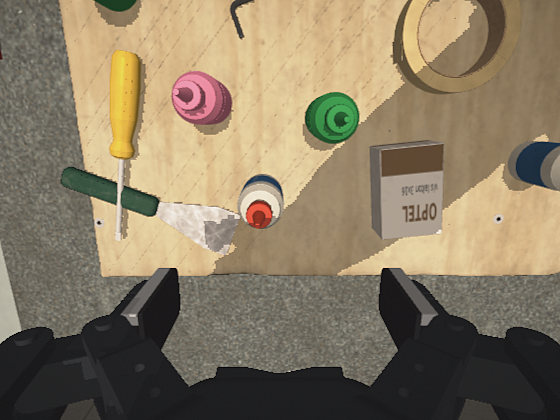

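Wrist view: white bottle with its cap tip at about (258,216) and body spanning columns 240–284. Pink is at (200,98), green at (333,117), and the carton is clear.

```bash
python3 - <<'E'
from h import *
d=np.load('w3.npz')
print(watz(258.5,216,.12,d['p'],d['r']),watz(262,200,.07,d['p'],d['r']))
go(.4859,-.4024,.05)
E
```

```text
[ 0.4782 -0.4085  0.12  ] [ 0.4783 -0.4082  0.07  ]
shift cm [-0.63 -0.99 16.25] turn [ 0.0029 -0.0012 -0.    ] clock 9.05 F [0.87 0.06 0.78]
```

carry_out --rows "-0.1 -0.7 2 0 0 0; -0.2 -1.3 4 0 0 0; -0.2 -1.3 5.5 0 0 0; -0.2 -1.3 5.5 0 0 0; -0.2 -1.3 5.5 0 0 0; -0.2 -1.3 5.5 0 0 0"

```text
clock: 9.65
ee_pos: [0.4825, -0.406, 0.16]
ee_rot: [-0.002, 3.14, -0.0]
ft_force: [-0.2, 0.6, 0.1]
grip_width: 0.0854
grip_force: 0.0
```

```bash
python3 - <<'E'
from h import *
t=cv2.imread('pics/top0.png')
for n in('top','side'):
    im=cv2.cvtColor(cv2.imread(f'pics/{n}0.png'),cv2.COLOR_BGR2HSV)
    m=cv2.inRange(im,(0,140,80),(12,255,255))|cv2.inRange(im,(172,140,80),(180,255,255))
    k,l,st,c=cv2.connectedComponentsWithStats(m)
    for i in range(1,k):
        if st[i,4]>6: print(n,st[i],c[i].round(1),atz(n,*c[i],.1).round(4))
s=arm.state();print(s['ee_pos'])
im=viewer.snapshot('wrist');cv2.imwrite('pics/w4.png',im[:,:,::-1])
print(arm.state()['ee_pos'])
np.savez('w4.npz',p=s['ee_pos'],r=s['ee_rot'])
E
```

```text
top [383 189   6   5  25] [385.6 191. ] [ 0.4883 -0.4061  0.1   ]
top [ 59 191  18  14 179] [ 66.5 197.6] [0.4542 0.6087 0.1   ]
top [298 198   5   5  22] [299.9 200.1] [ 0.4558 -0.1339  0.1   ]
top [168 234   5   9  16] [170.1 238. ] [0.3301 0.2754 0.1   ]
top [267 246   6  20 105] [269.7 255.2] [ 0.2802 -0.0404  0.1   ]
top [398 384  14  19 143] [404.8 393.2] [-0.1402 -0.4653  0.1   ]
side [233  41  12  13 127] [238.5  47.1] [0.5299 0.9748 0.1   ]
side [109  45  10   4  14] [113.8  46.6] [0.0073 1.175  0.1   ]
side [127  50   5   3   7] [128.9  50.9] [0.0681 1.1    0.1   ]
side [117  53   9   3  12] [121.1  54.2] [0.0337 1.0735 0.1   ]
side [303 196   6   9  39] [305.4 200.7] [ 0.4507 -0.1455  0.1   ]
side [223 198  23   5 103] [233.8 200.1] [ 0.2693 -0.0806  0.1   ]
side [354 261   8  12  60] [357.8 267.8] [ 0.4828 -0.4174  0.1   ]
side [ 54 372  32  13 292] [ 69.6 377.7] [-0.1429 -0.5089  0.1   ]
side [ 91 389   3   6   8] [ 92.1 391.6] [-0.1027 -0.5519  0.1   ]
side [ 80 401   9  19  23] [ 83.8 410. ] [-0.1172 -0.5846  0.1   ]
[ 0.4824756  -0.40601298  0.16004379]
[ 0.48244765 -0.40619442  0.16004506]
```

View pics/w4.png

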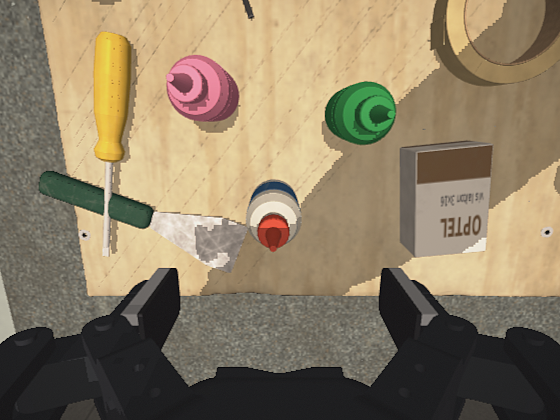

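The nozzle tip is at (272,246) and the body spans columns 248–302.

```bash
python3 - <<'E'
from h import *
d=np.load('w4.npz')
print(watz(272,246,.12,d['p'],d['r']),watz(274.5,222,.07,d['p'],d['r']))
# midpoints between nozzle base circle
print(watz(273,228,.085,d['p'],d['r']))
# side/top triangulation of cap with free z
for a,b in(((385.6,191),(357.8,267.8)),((299.9,200.1),(305.4,200.7))):
    o1,d1=ray('top',*a);o2,d2=ray('side',*b)
    t=np.linalg.lstsq(np.c_[d1,-d2],o2-o1,rcond=None)[0];print(o1+t[0]*d1,o2+t[1]*d2)
E
```

```text
[ 0.4843 -0.4102  0.12  ] [ 0.4854 -0.4094  0.07  ]
[ 0.4849 -0.4102  0.085 ]
[ 0.48960757 -0.40815372  0.0888798 ] [ 0.48799516 -0.40761316  0.08860818]
[ 0.45665551 -0.13405743  0.09035711] [ 0.45482614 -0.13355722  0.09018548]
```

carry_out --rows "-0.25 -0.35 0.5 0 0 0; -0.25 -0.35 2 0 0 0; -0.25 -0.35 4 0 0 0; -0.25 -0.35 6 0 0 0; -0.25 -0.35 8 0 0 0; -0.25 -0.35 9.5 0 0 0; -0.25 -0.35 10.5 0 0 0; -0.25 -0.35 11 0 0 0; -0.25 -0.35 11 0 0 0; -0.25 -0.35 11 0 0 0"

```text
clock: 10.7
ee_pos: [0.4848, -0.4101, 0.0494]
ee_rot: [-0.0, 3.141, 0.0]
ft_force: [-0.1, -0.6, 0.1]
grip_width: 0.0853
grip_force: 0.0
```

carry_out --rows "0 0 0 0 0 0; 0 0 0 0 0 0; 0 0 0 0 0 0; 0 0 0 0 0 0; 0 0 0 0 0 0; 0 0 0 0 0 0" --fingers 1 --force 45

```text
clock: 11.3
ee_pos: [0.4847, -0.4101, 0.0495]
ee_rot: [-0.0, 3.141, 0.0]
ft_force: [-1.2, -0.5, 5.8]
grip_width: 0.0395
grip_force: 45.5
```

Width 39.5 mm and a 5.8 N upward push suggest that the pads are on the shoulder. I'll reopen and go lower while watching the force.

carry_out --rows "0 0 0 0 0 0; 0 0 0 0 0 0; 0 0 0 0 0 0; 0 0 0.2 0 0 0; 0 0 0.4 0 0 0; 0 0 0.4 0 0 0; 0 0 0.4 0 0 0" --fingers -0.5

```text
clock: 12.0
ee_pos: [0.4844, -0.4097, 0.0446]
ee_rot: [0.0, -3.142, -0.002]
ft_force: [0.1, -0.1, 0.3]
grip_width: 0.0642
grip_force: 0.0
```

carry_out --rows "0 0 0.2 0 0 0; 0 0 0.3 0 0 0; 0 0 0.3 0 0 0"

```text
clock: 12.3
ee_pos: [0.4844, -0.4097, 0.0416]
ee_rot: [0.0, -3.142, -0.002]
ft_force: [0.3, 0.3, -0.2]
grip_width: 0.0643
grip_force: 0.0
```

```bash
python3 - <<'E'
from h import *
im=viewer.snapshot('side')[:,:,::-1]
cv2.imwrite('pics/s2.png',cv2.resize(im[200:320,290:430],None,fx=5,fy=5,interpolation=cv2.INTER_CUBIC))
E
```

```text
(no output)
```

View pics/s2.png

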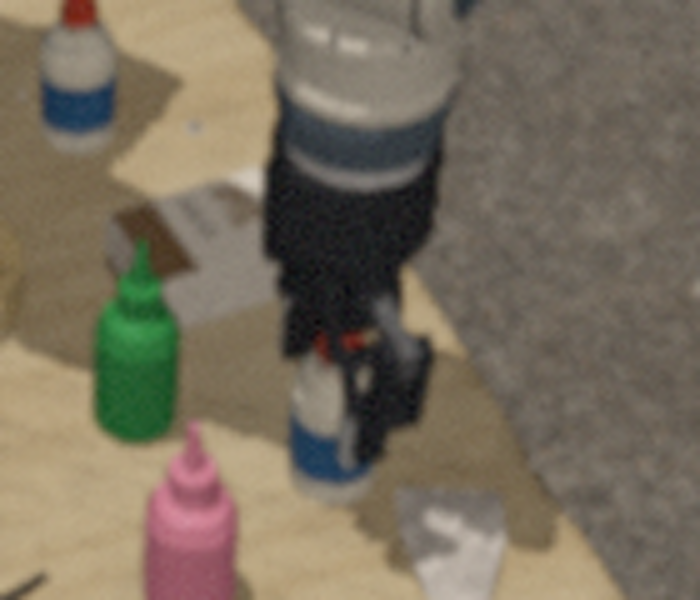

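The bottle stands upright, its cap is clear of the palm, and nothing is touching yet. Gripping at z = 0.042.

carry_out --rows "0 0 0 0 0 0; 0 0 0 0 0 0; 0 0 0 0 0 0; 0 0 0 0 0 0; 0 0 0 0 0 0" --fingers 1 --force 40

```text
clock: 12.85
ee_pos: [0.4846, -0.41, 0.0421]
ee_rot: [-0.0, 3.141, 0.001]
ft_force: [-0.3, -1.2, 3.4]
grip_width: 0.0402
grip_force: 40.7
```

carry_out --rows "0 0 -1 0 0 0; 0 0 -3 0 0 0; 0 0 -6 0 0 0; 0 0 -10 0 0 0; 0 0 -14 0 0 0; 0 0 -16 0 0 0; 0 0 -16 0 0 0; 0 0 -16 0 0 0"

```text
clock: 13.65
ee_pos: [0.4843, -0.4097, 0.2015]
ee_rot: [-0.0, 3.142, 0.002]
ft_force: [0.1, -0.2, -2.5]
grip_width: 0.04
grip_force: 40.6
```

```bash
python3 - <<'E'
from h import *
s=arm.state();print(s['ee_pos'],s['ee_rot'],s['grip_width'])
np.savez('w5.npz',p=s['ee_pos'],r=s['ee_rot'])
w=viewer.snapshot('wrist')[:,:,::-1];im=viewer.snapshot('side')[:,:,::-1]
cv2.imwrite('pics/x5.png',np.hstack([w[100:420,130:430],cv2.resize(im[140:300,280:430],None,fx=3,fy=2)]))
cv2.imwrite('pics/w5.png',w)
go(.4785,.3567,.2)
E
```

```text
[ 0.48429633 -0.40972554  0.20150261] [-3.73320067e-04  3.14151235e+00  1.88824457e-03] 0.03995911115241807
shift cm [ 0.53 76.61  0.25] turn [ 0.003  -0.0016  0.0002] clock 13.75 F [-0.36 -1.02 -0.53]
```

View pics/x5.png

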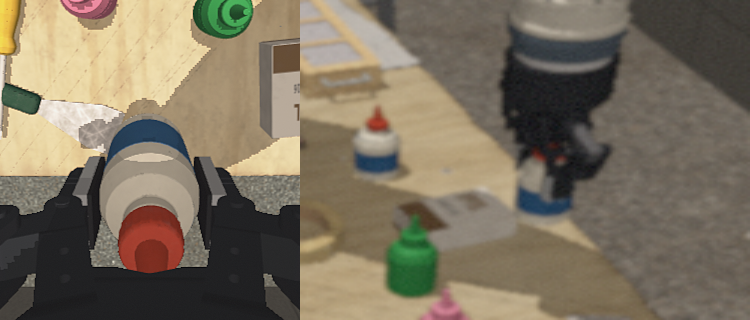

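Lifted upright. The blue base's front edge is at about wrist pixel (280,219). I'll check the bottle's x offset in the hand.

```bash
python3 - <<'E'
from h import *
d=np.load('w5.npz')
print(watz(280,219,.2015-.042,d['p'],d['r'])+[.0215,0,0],d['p'])
E
```

```text
[ 0.4917 -0.4092  0.1595] [ 0.48429633 -0.40972554  0.20150261]
```

carry_out --rows "0 3.9 0 0 0 0; 0 7.8 0 0 0 0; 0 11.7 0 0 0 0; 0 15.6 0 0 0 0; 0 19.5 0 0 0 0; 0 23.4 0 0 0 0; 0 27.3 0 0 0 0; 0 31.2 0 0 0 0; 0 35.1 0 0 0 0; 0.3 39 0 0 0 0"

```text
clock: 14.75
ee_pos: [0.4806, -0.0183, 0.2008]
ee_rot: [0.0, -3.14, -0.002]
ft_force: [0.7, 0.5, -1.2]
grip_width: 0.0401
grip_force: 40.7
```

carry_out --rows "0 4 0 0 0 0; 0 8 0 0 0 0; 0 12 0 0 0 0; 0 16 0 0 0 0; 0 20 0 0 0 0; 0 24 0 0 0 0; 0 28 0 0 0 0; 0 32 0 0 0 0; 0.2 36 0 0 0 0; 0.2 37.6 0 0 0 0"

```text
clock: 15.75
ee_pos: [0.4781, 0.3588, 0.2006]
ee_rot: [0.004, -3.139, -0.0]
ft_force: [-0.1, -0.1, -1.3]
grip_width: 0.0401
grip_force: 40.8
```

carry_out --rows "0 0 1 0 0 0; 0 0 3 0 0 0; 0 0 4 0 0 0; 0 0 5 0 0 0; 0 0 5 0 0 0; 0 0 5 0 0 0"

```text
clock: 16.35
ee_pos: [0.4795, 0.3556, 0.1528]
ee_rot: [0.001, 3.141, 0.001]
ft_force: [-0.0, 0.4, -0.1]
grip_width: 0.0399
grip_force: 40.8
```

```bash
python3 -c "
from h import *
go(.4785,.3567,.15)"
```

```text
shift cm [0.1  0.11 0.28] turn [ 0.0009  0.0002 -0.0005] clock 16.35 F [-0.02  0.38 -0.12]
```

carry_out --rows "0.4 0.1 1 0 0 0; 0.4 0.1 3 0 0 0; 0.4 0.1 4.5 0 0 0; 0.4 0.1 5.5 0 0 0; 0.4 0.1 5.5 0 0 0; 0.4 0.1 6 0 0 0; 0.4 0.1 6.5 0 0 0; 0.4 0.1 7 0 0 0; 0.4 0.1 7 0 0 0"

```text
clock: 17.25
ee_pos: [0.4753, 0.3572, 0.0822]
ee_rot: [-0.0, 3.141, 0.001]
ft_force: [-0.8, -0.1, 0.3]
grip_width: 0.04
grip_force: 40.8
```

carry_out --rows "0 0 0.4 0 0 0; 0 0 0.8 0 0 0; 0 0 1.2 0 0 0; 0 0 1.5 0 0 0; 0 0 1.5 0 0 0"

```text
clock: 17.75
ee_pos: [0.475, 0.357, 0.0669]
ee_rot: [0.0, -3.141, -0.001]
ft_force: [0.4, 0.9, -1.6]
grip_width: 0.0399
grip_force: 40.8
```

carry_out --rows "0 0 0.3 0 0 0; 0 0 0.6 0 0 0; 0 0 0.8 0 0 0; 0 0 0.8 0 0 0"

```text
clock: 18.15
ee_pos: [0.4752, 0.3571, 0.0591]
ee_rot: [0.0, -3.141, -0.001]
ft_force: [0.4, -0.1, -1.1]
grip_width: 0.0398
grip_force: 40.7
```

carry_out --rows "0 0 0.2 0 0 0; 0 0 0.35 0 0 0; 0 0 0.35 0 0 0; 0 0 0.35 0 0 0"

```text
clock: 18.55
ee_pos: [0.4754, 0.3572, 0.0561]
ee_rot: [-0.0, 3.141, 0.002]
ft_force: [0.2, -0.4, 0.3]
grip_width: 0.0398
grip_force: 40.9
```

carry_out --rows "0 0 0.1 0 0 0; 0 0 0.15 0 0 0; 0 0 0.15 0 0 0"

```text
clock: 18.85
ee_pos: [0.4756, 0.3572, 0.056]
ee_rot: [-0.0, 3.14, 0.002]
ft_force: [-4.3, -3.0, 14.2]
grip_width: 0.04
grip_force: 42.3
```

carry_out --rows "0 0 0 0 0 0; 0 0 0 0 0 0; 0 0 0 0 0 0; 0 0 0 0 0 0" --fingers -0.3

```text
clock: 19.25
ee_pos: [0.4753, 0.3572, 0.0543]
ee_rot: [0.0, -3.141, -0.001]
ft_force: [-0.7, 0.7, 1.4]
grip_width: 0.0558
grip_force: 0.0
```

carry_out --rows "0 0 -1 0 0 0; 0 0 -3 0 0 0; 0 0 -6 0 0 0; 0 0 -9 0 0 0; 0 0 -12 0 0 0; 0 0 -15 0 0 0; 0 0 -16 0 0 0; 0 0 -16 0 0 0"

```text
clock: 20.05
ee_pos: [0.4758, 0.3574, 0.2163]
ee_rot: [-0.0, 3.139, 0.004]
ft_force: [0.4, 0.1, -0.7]
grip_width: 0.0556
grip_force: 0.0
```

```bash
python3 - <<'E'
from h import *
s=arm.state();print(s['ee_pos'],s['ee_rot'],s['grip_width'])
np.savez('w6.npz',p=s['ee_pos'],r=s['ee_rot'])
w=viewer.snapshot('wrist')[:,:,::-1];cv2.imwrite('pics/w6.png',w)
go(.4558,-.134,.16)
E
```

```text
[0.47583591 0.35735074 0.21628514] [-3.26543522e-04  3.13858505e+00  3.93574688e-03] 0.05560368907976977
shift cm [  1.97 -49.11   5.4 ] turn [0.0013 0.0008 0.0002] clock 20.1 F [ 0.14  0.75 -0.65]
```

View pics/w6.png

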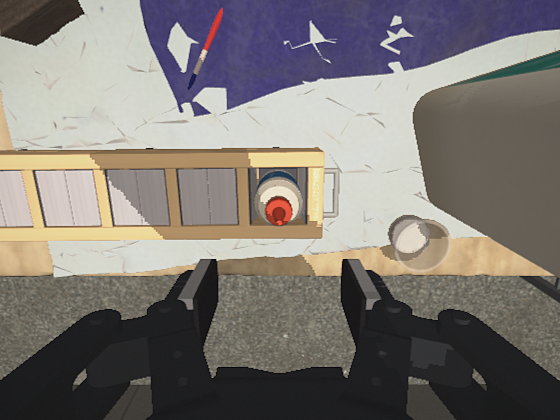

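The first bottle stands in the end cell, cap tip at about (279,219). Over to the near bottle with the fingers fully open.

```bash
python3 - <<'E'
from h import *
d=np.load('w6.npz');print(watz(279,221,.134,d['p'],d['r']))
E
```

```text
[0.4757 0.3575 0.134 ]
```

carry_out --rows "0 -4 0 0 0 0; 0 -8 0 0 0 0; 0 -12 0 0 0 0; 0 -16 0 0 0 0; 0 -20 0 0 0 0; 0.5 -24 0 0 0 0; 1 -28 0 0 0 0; 1.5 -32 0 0 0 0; 2 -36 0 0 0 0; 2 -40 0 0 0 0" --fingers -1

```text
clock: 21.1
ee_pos: [0.4539, -0.0442, 0.2127]
ee_rot: [0.0, -3.139, -0.003]
ft_force: [1.1, 0.6, 0.7]
grip_width: 0.085
grip_force: 0.0
```

carry_out --rows "0 -4 1 0 0 0; 0 -8 3 0 0 0; 0 -9.2 5 0 0 0; 0 -9.2 5.6 0 0 0; 0 -9.2 5.6 0 0 0; 0 -9.2 5.6 0 0 0; 0 -9.2 5.6 0 0 0"

```text
clock: 21.8
ee_pos: [0.4558, -0.1341, 0.1587]
ee_rot: [-0.003, 3.14, 0.001]
ft_force: [-0.4, -0.1, 0.6]
grip_width: 0.0856
grip_force: 0.0
```

```bash
cat >> h.py <<'E'
def red(bgr):
    im=cv2.cvtColor(bgr,cv2.COLOR_BGR2HSV)
    m=cv2.inRange(im,(0,140,80),(12,255,255))|cv2.inRange(im,(172,140,80),(180,255,255))
    k,l,st,c=cv2.connectedComponentsWithStats(m)
    return [(st[i].tolist(),c[i].round(1).tolist()) for i in range(1,k) if st[i,4]>100]
E
python3 - <<'E'
from h import *
d=np.load('w4.npz');a=cv2.imread('pics/w4.png');print(red(a),d['p'])
print('b6',red(cv2.imread('pics/w6.png')))
s=arm.state();w=viewer.snapshot('wrist')[:,:,::-1].copy();cv2.imwrite('pics/w7.png',w)
r=red(w);print(r,s['ee_pos'],s['ee_rot'])
for n,p,q,rr in(('old',d['p'],d['r'],red(a)),('new',s['ee_pos'],s['ee_rot'],r)):
  for st,c in rr: print(n,watz(*c,.1,p,q),watz(c[0],st[1]+st[3]-3,.12,p,q))
E
```

```text
[([258, 214, 31, 38, 862], [273.0, 231.5])] [ 0.4824756  -0.40601298  0.16004379]
b6 [([203, 8, 20, 42, 225], [213.7, 28.7]), ([265, 197, 27, 29, 596], [278.3, 210.9])]
[([262, 206, 32, 38, 885], [277.6, 223.4])] [ 0.45575827 -0.1340875   0.15874654] [-2.59344966e-03  3.14045259e+00  9.44325883e-04]
old [ 0.4823 -0.41    0.1   ] [ 0.4862 -0.4097  0.12  ]
new [ 0.4497 -0.1351  0.1   ] [ 0.454 -0.135  0.12 ]
```

carry_out --rows "0.25 -0.1 0.5 0 0 0; 0.25 -0.1 2 0 0 0; 0.25 -0.1 4 0 0 0; 0.25 -0.1 6 0 0 0; 0.25 -0.1 8 0 0 0; 0.25 -0.1 9.5 0 0 0; 0.25 -0.1 10.5 0 0 0; 0.25 -0.1 11.2 0 0 0; 0.25 -0.1 11.7 0 0 0; 0.25 -0.1 11.7 0 0 0"

```text
clock: 22.85
ee_pos: [0.4529, -0.1357, 0.0409]
ee_rot: [0.0, -3.142, -0.002]
ft_force: [-0.6, 0.4, 0.3]
grip_width: 0.0855
grip_force: 0.0
```

carry_out --rows "0 0 0 0 0 0; 0 0 0 0 0 0; 0 0 0 0 0 0; 0 0 0 0 0 0; 0 0 0 0 0 0; 0 0 0 0 0 0; 0 0 0 0 0 0" --fingers 1 --force 40

```text
clock: 23.55
ee_pos: [0.4533, -0.1358, 0.0417]
ee_rot: [-0.0, 3.14, 0.001]
ft_force: [-0.8, 0.1, 4.9]
grip_width: 0.04
grip_force: 40.0
```

carry_out --rows "0 0 -1 0 0 0; 0 0 -3 0 0 0; 0 0 -6 0 0 0; 0 0 -10 0 0 0; 0 0 -14 0 0 0; 0 0 -17 0 0 0; 0 0 -17 0 0 0; 0 0 -17 0 0 0"

```text
clock: 24.35
ee_pos: [0.4529, -0.136, 0.2117]
ee_rot: [-0.0, 3.14, 0.0]
ft_force: [-0.3, -0.1, -2.3]
grip_width: 0.0401
grip_force: 40.7
```

carry_out --rows "-0.5 4 0 0 0 0; -1 8 0 0 0 0; -1.5 12 0 0 0 0; -2 16 0 0 0 0; -2.5 20 0 0 0 0; -2.5 24 0 0 0 0; -2.5 28 0 0 0 0; -2.5 32 0 0 0 0; -2.5 36 0 0 0 0; -2.5 40 0 0 0 0"

```text
clock: 25.35
ee_pos: [0.4768, 0.2655, 0.21]
ee_rot: [0.0, -3.139, 0.0]
ft_force: [0.4, -1.5, -1.2]
grip_width: 0.0401
grip_force: 40.8
```

carry_out --rows "0 2 0 0 0 0; 0 2.6 0 0 0 0; 0 2.6 0 0 0 0; 0 2.6 0 0 0 0; 0 2.6 0 0 0 0"

```text
clock: 25.85
ee_pos: [0.4779, 0.2889, 0.2113]
ee_rot: [-0.002, -3.141, -0.001]
ft_force: [0.7, -1.0, -1.0]
grip_width: 0.0405
grip_force: 40.8
```

```bash
python3 -c "
from h import *
s=arm.state();print(s['grip_width'],s['ee_pos'])
go(.4775,.2908,.1)"
```

```text
0.04046368298651411 [0.47786136 0.28893368 0.21132705]
shift cm [ 0.03  0.18 11.13] turn [ 0.0006 -0.0002 -0.0011] clock 25.85 F [ 0.66 -1.04 -0.98]
```

carry_out --rows "0 0.1 1 0 0 0; 0 0.1 3 0 0 0; 0 0.1 6 0 0 0; 0 0.1 9 0 0 0; 0 0.1 11 0 0 0; 0 0.1 11.8 0 0 0; 0 0.1 12.4 0 0 0; 0 0.1 12.9 0 0 0; 0 0.1 12.9 0 0 0"

```text
clock: 26.75
ee_pos: [0.4782, 0.2911, 0.0827]
ee_rot: [-0.0, 3.141, 0.002]
ft_force: [0.2, -0.3, -0.2]
grip_width: 0.0404
grip_force: 40.9
```

carry_out --rows "0 0 0.4 0 0 0; 0 0 0.8 0 0 0; 0 0 1.2 0 0 0; 0 0 1.6 0 0 0; 0 0 2 0 0 0; 0 0 2.3 0 0 0; 0 0 2.3 0 0 0; 0 0 2.3 0 0 0"

```text
clock: 27.55
ee_pos: [0.4778, 0.2912, 0.0593]
ee_rot: [0.0, -3.141, -0.001]
ft_force: [-1.0, -0.2, -1.1]
grip_width: 0.0402
grip_force: 40.8
```

carry_out --rows "0 0 0.2 0 0 0; 0 0 0.4 0 0 0; 0 0 0.45 0 0 0; 0 0 0.45 0 0 0"

```text
clock: 27.95
ee_pos: [0.4782, 0.2913, 0.0557]
ee_rot: [-0.0, 3.14, 0.002]
ft_force: [-0.9, -0.6, 6.7]
grip_width: 0.0402
grip_force: 41.4
```

Floor contact (6.7 N). I'll release with a partial opening and lift away.

carry_out --rows "0 0 0 0 0 0; 0 0 0 0 0 0; 0 0 0 0 0 0; 0 0 0 0 0 0" --fingers -0.25

```text
clock: 28.35
ee_pos: [0.4778, 0.2912, 0.0549]
ee_rot: [-0.0, 3.141, 0.001]
ft_force: [-0.8, -1.3, -0.1]
grip_width: 0.0536
grip_force: 0.2
```

carry_out --rows "0 0 -1 0 0 0; 0 0 -3 0 0 0; 0 0 -6 0 0 0; 0 0 -9 0 0 0; 0 0 -12 0 0 0; 0 0 -15 0 0 0; 0 0 -16 0 0 0; 0 0 -16 0 0 0; 0 0 -16 0 0 0; 0 0 -16 0 0 0"

```text
clock: 29.35
ee_pos: [0.4773, 0.2908, 0.2136]
ee_rot: [0.0, -3.14, -0.0]
ft_force: [0.2, -1.4, 0.4]
grip_width: 0.0534
grip_force: 0.0
```

```bash
python3 - <<'E'
from h import *
s=arm.state();w=viewer.snapshot('wrist')[:,:,::-1].copy();print(s['ee_pos'],s['grip_width'],s['ft_force'])
print('first placed',red(cv2.imread('pics/w6.png')))
for st,c in red(w):print(st,c,watz(*c,.114,s['ee_pos'],s['ee_rot']))
for n in('side','top'):
    im=viewer.snapshot(n)[:,:,::-1].copy();cv2.imwrite(f'pics/{n}9.png',im)
    for st,c in red(im) if n=='top' else [x for x in red(im)]:print(n,st,c)
im=cv2.cvtColor(cv2.imread('pics/side9.png'),cv2.COLOR_BGR2HSV);m=cv2.inRange(im,(0,140,80),(12,255,255))|cv2.inRange(im,(172,140,80),(180,255,255))
k,l,st,c=cv2.connectedComponentsWithStats(m);print(st[1:][st[1:,4]>6].tolist())
print([proj('side',(.4785,y,.12)).round(0).tolist() for y in(.2905,.357)])
E
```

```text
[0.477263   0.29080359 0.21356946] 0.05340802198054586 [ 0.24347881 -1.36856603  0.37990492]
first placed [([203, 8, 20, 42, 225], [213.7, 28.7]), ([265, 197, 27, 29, 596], [278.3, 210.9])]
[274, 7, 22, 43, 229] [285.1, 27.7] [0.3507 0.2948 0.114 ]
[350, 197, 29, 29, 662] [364.4, 211.1] [0.4743 0.3547 0.114 ]
[267, 198, 27, 30, 611] [279.9, 212.0] [0.475  0.2914 0.114 ]
side [233, 41, 12, 13, 130] [238.6, 47.1]
side [222, 198, 24, 5, 107] [233.3, 200.0]
side [54, 372, 32, 13, 293] [69.6, 377.8]
top [59, 191, 15, 14, 170] [66.1, 197.4]
top [267, 246, 6, 21, 104] [269.6, 255.6]
top [399, 384, 13, 19, 143] [404.8, 393.1]
[[233, 41, 12, 13, 130], [264, 107, 4, 8, 22], [269, 117, 5, 7, 23], [222, 198, 24, 5, 107], [54, 372, 32, 13, 293], [80, 389, 14, 31, 39]]
[[270.0, 117.0], [265.0, 108.0]]
```

Both caps sit side by side over the empty cells, at matching heights in the wrist and side images. The robot is clear, so I'm handing in.

```bash
python3 -c "
from cell import arm
print(arm.close_job())"
```

```text
the job is handed in; nothing more can be done
None
```

Both glue bottles were released standing in the two empty cells, the two nearest the crate's +y end, and I handed the job in at about 29 s of the 72 s allowed; the hand-in call gave no verdict.

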